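Draw the filter slider out of the filter block and lay it in the tray

ROBOT

A 6-joint arm with a two-finger parallel gripper is mounted at the origin on a cart in front of the work surface, level with it; the furniture and walls round the work are solid. World frame = base frame: x ahead of the robot, y to its left, z up, the work surface at z = 0. Lengths are in m, angles in rad, forces in N, time in s.
With the tool pointing down it reaches from about 0.35 to 0.775 m from the base axis. Payload 7.3 kg.
Tool frame: the origin (TCP) lies at the very end of the fingers, on their centre line; the grasp point (between the pads) lies 19 mm behind it; z points along the fingers, x is the direction in which the jaws open and shut, and the axes are right-handed (so a half turn about z gives the same grasp; the last joint's range is limited). The gripper opens to 92 mm and grips with 3 to 60 N. Pads are 19 mm wide; open, the fingers measure 130 mm over their backs; the gripper's body (75 mm by 190 mm) begins 47 mm behind the grasp point.
Start: joints at [0.959, 0.342, 1.524, -0, 1.275, -0.146], TCP at [0.236, 0.469, 0.192] pointing down, gripper open.
Joint ranges: [-2.53, 2.53], [-0.77, 2.02], [0.04, 2.7], [-1, 4.14], [0.28, 2.66], [-3.11, 3.11]. Speed limits (rad/s): [2.57, 2.57, 3.14, 3.14, 3.14, 3.14].

INTERFACE

Orientations are given as [roll, pitch, yaw] about the fixed x, y, z axes, in that order (R = Rz(yaw) Ry(pitch) Rx(roll)).
In Python, from cell import robot, read_camera, nets gives the robot as it stands. The module is installed in compiled form; this text tells all that it offers.
- The arm moves only by the tool carry_out, never from a script. Its arguments are lists of equal length, an entry for each row: "translation": the shift along the tool's x, y, z in m, a list of three; "turn": the turn, a rotation vector about the tool's x, y, z in rad, a list of three; "gripper": the gripper's target within -1 to 1 (shut at 1, half-way at 0, fully open at -1). A call has 1 to 10 rows; each row shifts and turns the commanded pose from where the row before left it, along the tool's axes as they then stand; what a row does not reach is not made up. A row lasts 1/10 s, in which the tool goes at most 50 mm and 8.59 degrees, less where a joint would pass 70% of its speed; a pose out of reach is approached as far as the arm can. A call with a gripper value outside its range is refused whole. The fingers move at their own pace and stop on an object; "squeeze" is the grip in N (left out, the last holds). Time passes only in rows, so rows that do not move let the fingers close. It gives the time, the measured TCP pose, the force and the opening at its end, in the units of the state.
- robot.observe(): the state, without advancing time (a new reading comes with each control period).
- read_camera(name): name is "scene" or "top" or "wrist"; returns a dict with "img" (384x512x3 uint8, red, green, blue), "fx", "fy", "cx", "cy" (pixels), "world_from_camera" (4x4, takes a point from camera to world coordinates). Camera axes: x right, y down, z forward; pixel columns grow to the right and rows downward; lengths in m; the calibration is good to about 2 mm. The wrist camera is an equidistant fisheye: a pixel r from the principal point sees the ray r / f radians off the axis. A picture is of the moment at which its call begins. There is no depth.
- robot.hand_in(): hands the job in, once; it reports no verdict.
Trained networks look in a picture, given as the dict that the camera call returned (one of the last four; its "shot" number tells which), for a name from the list of things; names that differ only in an ending like _2 or _b are one class to them, and where a whole thing is asked for, a point or a joint stands for the part that bears it (a point fixed in the world has none). Each returns a list of dicts, best first, with "score" (0 to 1); they miss things now and then, are a little off and sometimes report something else, mostly with a low value. They report only what shows in the picture. A call takes as long as a camera call. They do not tell look-alikes from the thing itself.
- nets.regions_of(picture, name): "region" (384x512 bool, what is visible of it) and "pixel" ([column, row] in pixels, amid what is visible of it).
- nets.tip_of(picture, name): "pixel" ([column, row] in pixels: a listed point, or the origin of a listed thing).
The state is a dict: "time": time; "qpos": joint angles; "qvel": joint speeds; "joint_efforts": joint torques, N m; "tool_pos": TCP position; "tool_rot": TCP orientation; "contact_force": force on the tool from outside, world axes, zero at the start; "torque": the same for the moment, N m; "opening": finger opening in m.
Only numpy, scipy, OpenCV 4.12 (cv2) and the standard library are available. Lean on these libraries where they do the work, as an engineer would, in place of code of your own. Each camera call takes 0.05 s, during which the arm holds its last target. There are 200 camera calls.

TASK

Draw the filter slider straight out of its tight channel in the filter block by its upright grip fin, keeping it level the whole way so that it does not bind. Then lay it flat, right side up, on the floor of the low grey tray, lowering it rather than dropping it, let go, and leave the other things on the bench where they are.

Things in the scene. Friction and masses are not known exactly. Their poses are not given: they have to be found in the camera images.
- filter_block: low grey block fixed to the bench, 90 (x) by 84 (y) by 60 mm high; small foot flanges at its sides (118 mm over them, 10 mm high), a round black light port 50 mm across and 7 mm high on top. Origin: centre of its underside, on the bench, z up. A level channel runs in along its x from the front face at x = -45 mm; the slider comes out toward its own -x, which looks roughly to the robot
- channel_mouth (a point): middle of the channel floor's front edge, in the block's front face, 30 mm above the bench; axes as the block's. The channel is 43 mm wide, 12.4 mm high, level, 86 mm deep and closed at the back
- filter_slider: loose aluminium bar with two round windows, 130 (x) by 40 (y) by 10 mm thick, about 0.12 kg; origin: centre of the bar's underside, z up. At the start it lies in the channel on its floor, along the block's x, origin at x = -25 to -37 mm in the block's frame; play 1.5 mm each side, 2.4 mm above; only friction holds it. Wholly clear once its origin is beyond x = -110 mm in the block's frame
- fin (a point): centre of the black grip fin that stands on the slider's outer end: 36 mm long (slider's x), 12 mm thick (y), 34 mm high from the bar's top (10 to 44 mm above the bar's underside). This point is at (-44, 0, 27) mm in the slider's frame. At the start the fin is wholly outside the block, 6 to 18 mm before its front face. Pinch it from above across its thickness
- tray: low open grey tray with a dark lining, fixed to the bench, 168 (x) by 80 (y) by 16 mm high outside, 160 by 72 mm inside. Origin: centre of its underside, on the bench; its floor is 4 mm above that. The slider may lie either way round along its x; with the fin end toward the robot the gripper stays clear of the drawer cabinet that hangs 0.34 m above the bench behind the tray
- canister: amber spray canister, 60 mm across, 181 mm high, loose; origin at the centre of its underside
- flux_bottle: small brown bottle, 34 mm across, 70 mm high, loose; origin at the centre of its underside
- tip_jar: little beige pot of soldering tips, 40 mm across, 58 mm high, loose; origin at the centre of its underside
- black_block_b: flat black block, 45 x 55 x 14 mm, loose; origin at the centre of its underside
- loupe: black conical loupe, 45 mm across, 28 mm high, loose; origin at the centre of its underside
- li_cell: flat dark grey battery cell, 45 x 60 x 9 mm, loose; origin at the centre of its underside
There are look-alikes about, which are no part of the job. What is shaped like the filter_slider but blue is not meant.

How it is judged:
By the outcome, as a careful person would: the job done as asked, in the order asked, and still so for the second after the job is handed in, with the robot touching nothing.
It also fails if it takes over 51 s, if anything falls off the work surface, if the arm or the gripper's body presses on something with over 40 N, if the wrist force passes 120 N, or if a joint passes its speed limit or range.

## Working session

There is one attempt and no reset: what is moved stays moved. The work goes in short steps, Python scripts to look and compute and a tool call to move; the robot and the scene stay as the last step left them, time stands still between calls to the robot, and variables do not carry over. Pictures are saved under pics/ and viewed, about 8 in all and at most 12, crops included, and the job is handed in when it is done.

Besides the shell and the picture viewer there is one more tool, called as name(argument=value, ...) on one line, values as JSON. carry_out: Moves the arm, as the interface text tells. Its arguments: {"type":"object","properties":{"translation":{"type":"array","items":{"type":"array","items":{"type":"number"}}},"turn":{"type":"array","items":{"type":"array","items":{"type":"number"}}},"gripper":{"type":"array","items":{"type":"number"}},"squeeze":{"type":"number"}},"required":["translation","turn","gripper"]}

```bash
mkdir -p pics; cat > h.py <<'E'
import numpy as np, cv2
from cell import robot, read_camera, nets
def ray(p,px):
    T=np.array(p["world_from_camera"]);d=np.array([(px[0]-p["cx"])/p["fx"],(px[1]-p["cy"])/p["fy"],1.])
    return T[:3,3],T[:3,:3]@(d/np.linalg.norm(d))
def atz(p,px,z):
    o,d=ray(p,px);return o+d*(z-o[2])/d[2]
def tri(rs):
    A=0;b=0
    for o,d in rs:
        P=np.eye(3)-np.outer(d,d);A=A+P;b=b+P@o
    return np.linalg.solve(A,b)
def save(p,n): cv2.imwrite("pics/"+n,p["img"][:,:,::-1])
E
python3 - <<'E'
from h import *
ims=[]
for c in("top","scene"):
    p=read_camera(c);ims.append(p["img"])
    cv2.imwrite(f"pics/{c}0.png",cv2.resize(p["img"],(768,576),interpolation=cv2.INTER_CUBIC)[:,:,::-1])
    print(c,np.round(p["world_from_camera"],3).tolist(),p["fx"],p["cx"],p["cy"])
    for n in("filter_block","channel_mouth","filter_slider","fin","tray","canister","flux_bottle","tip_jar"):
        print(n,[(np.round(d["pixel"]).tolist(),round(d["score"],2)) for d in nets.tip_of(p,n)[:3]])
o=robot.observe();print(o["tool_pos"],o["tool_rot"],o["time"])
E
```

```text
top [[0.003, -0.989, 0.147, 0.365], [-1.0, -0.001, 0.015, -0.021], [-0.015, -0.147, -0.989, 1.207], [0.0, 0.0, 0.0, 1.0]] 409.79604499774723 255.9678494010959 193.44407284090227
filter_block [([236.0, 168.0], 0.56)]
channel_mouth [([243.0, 183.0], 0.63), ([159.0, 203.0], 0.18)]
filter_slider [([235.0, 167.0], 0.75), ([241.0, 177.0], 0.64), ([298.0, 235.0], 0.57)]
fin [([289.0, 215.0], 0.81), ([249.0, 189.0], 0.68)]
tray [([358.0, 219.0], 0.64)]
canister [([126.0, 179.0], 0.73)]
flux_bottle [([383.0, 168.0], 0.56), ([406.0, 190.0], 0.3)]
tip_jar [([405.0, 194.0], 0.44)]
scene [[0.803, -0.242, 0.544, -0.15], [-0.595, -0.361, 0.718, -0.938], [0.023, -0.9, -0.435, 0.615], [0.0, 0.0, 0.0, 1.0]] 371.74290244197584 253.11110670983632 195.20881399810716
filter_block [([264.0, 198.0], 0.82)]
channel_mouth [([252.0, 192.0], 0.75), ([256.0, 192.0], 0.69)]
filter_slider [([240.0, 230.0], 0.76), ([256.0, 194.0], 0.5)]
fin [([250.0, 220.0], 0.88), ([247.0, 189.0], 0.64)]
tray [([290.0, 256.0], 0.56)]
canister [([205.0, 170.0], 0.77)]
flux_bottle [([347.0, 252.0], 0.56)]
tip_jar [([348.0, 271.0], 0.54)]
[0.23576864 0.46909326 0.19203044] [ 3.14156872e+00 -7.88816622e-05  1.10504877e+00] 0.9
```

View pics/top0.png

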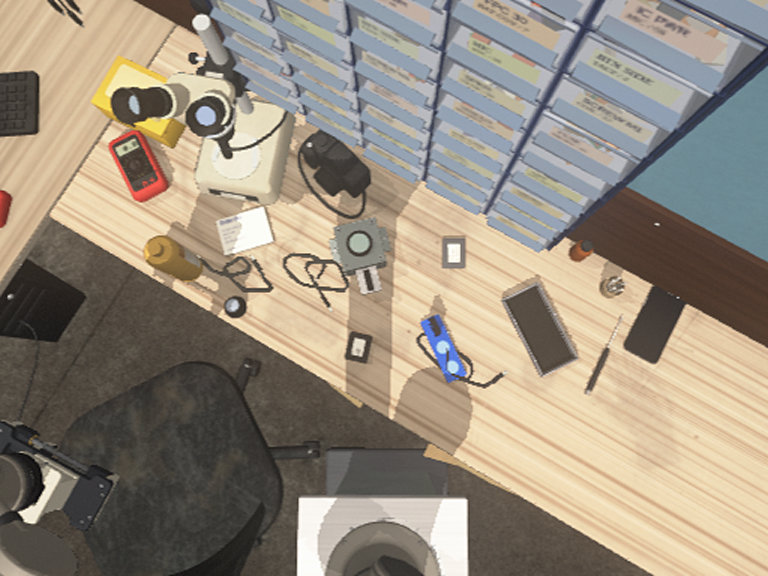

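View pics/scene0.png

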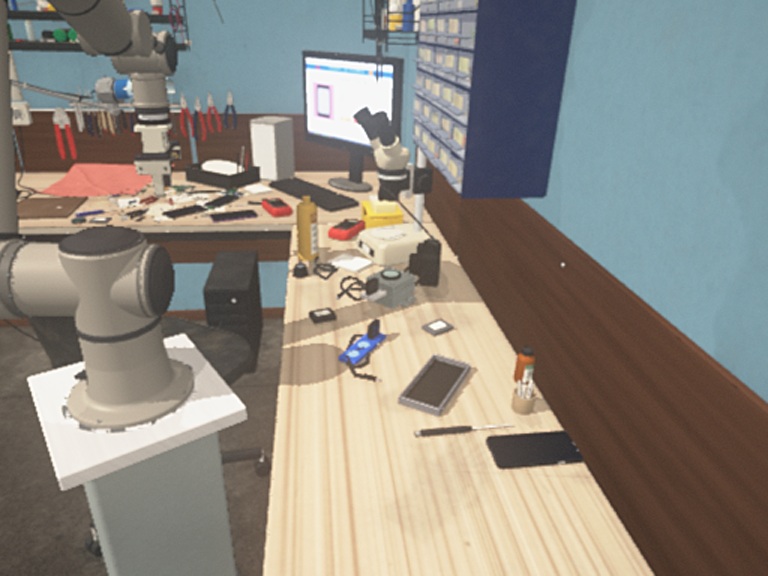

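Top view (768 px scale): the grey slider sticks out of the grey block with its fin at (370,281). The blue look-alike lies free at (443,348). The tray is at (540,328), flux bottle (582,250), tip jar (612,287), canister (170,257). Candidates for the slider: grey at (370,281), which is aluminium and in the block's channel, so it fits. The blue one is excluded by the text. I'll confirm that in an enlarged crop.

```bash
python3 - <<'E'
from h import *
t=read_camera("top");s=read_camera("scene")
a=cv2.resize(t["img"][135:215,205:305],(800,640),interpolation=cv2.INTER_CUBIC)[:600]
cv2.imwrite("pics/crop1.png",a[:,:,::-1])
ft=[d for d in nets.tip_of(t,"fin") if d["pixel"][0]<265][0]["pixel"]
fs=[d for d in nets.tip_of(s,"fin") if d["pixel"][1]<205][0]["pixel"]
X=tri([ray(t,ft),ray(s,fs)]);print("fin",ft,fs,X, atz(t,ft,.057),atz(s,fs,.057))
mt=nets.tip_of(t,"channel_mouth")[0]["pixel"];ms=nets.tip_of(s,"channel_mouth")
print("mouth",atz(t,mt,.03),[atz(s,m["pixel"],.03) for m in ms])
bt=nets.tip_of(t,"filter_block")[0]["pixel"];bs=nets.tip_of(s,"filter_block")[0]["pixel"];print("block",tri([ray(t,bt),ray(s,bs)]),atz(t,bt,0))
tt=nets.tip_of(t,"tray")[0]["pixel"];ts=nets.tip_of(s,"tray")[0]["pixel"];print("tray",tri([ray(t,tt),ray(s,ts)]),atz(t,tt,0))
r=nets.regions_of(t,"tray")[0]["region"].astype(np.uint8)
pts=np.argwhere(r)[:,::-1]
W=np.array([atz(t,p,.012)[:2] for p in pts],np.float32)
print("tray rect",cv2.minAreaRect(W*1000),cv2.boxPoints(cv2.minAreaRect(W*1000)))
for rr in nets.regions_of(t,"filter_block")[:2]:
    pts=np.argwhere(rr["region"])[:,::-1];W=np.array([atz(t,p,.06)[:2] for p in pts],np.float32)*1000
    print("blk",cv2.minAreaRect(W),rr["score"],rr["pixel"])
E
```

```text
fin [247.8, 185.5] [246.1, 190.8] [0.55434316 0.02285699 0.05761061] [0.55932717 0.01984865 0.057     ] [0.54947484 0.02576846 0.057     ]
mouth [0.57303938 0.03371335 0.03      ] []
block [ 0.6262378   0.05173701 -0.00434548] [0.62536035 0.05143781 0.        ]
tray [ 0.47313657 -0.30372606  0.00267576] [ 0.46959081 -0.30138392  0.        ]
tray rect ((469.42333984375, -301.65118408203125), (168.54432678222656, 85.72280883789062), 26.1991024017334) [[ 374.88586 -300.39862]
 [ 412.7318  -377.3147 ]
 [ 563.9608  -302.90375]
 [ 526.11487 -225.98767]]
blk ((622.0274047851562, 44.765438079833984), (101.53329467773438, 116.82837677001953), 14.293594360351562) 0.63 [232.4, 162.2]
blk ((463.84478759765625, -291.217041015625), (163.63438415527344, 82.246337890625), 25.187204360961914) 0.53 [358.4, 221.7]
```

View pics/crop1.png

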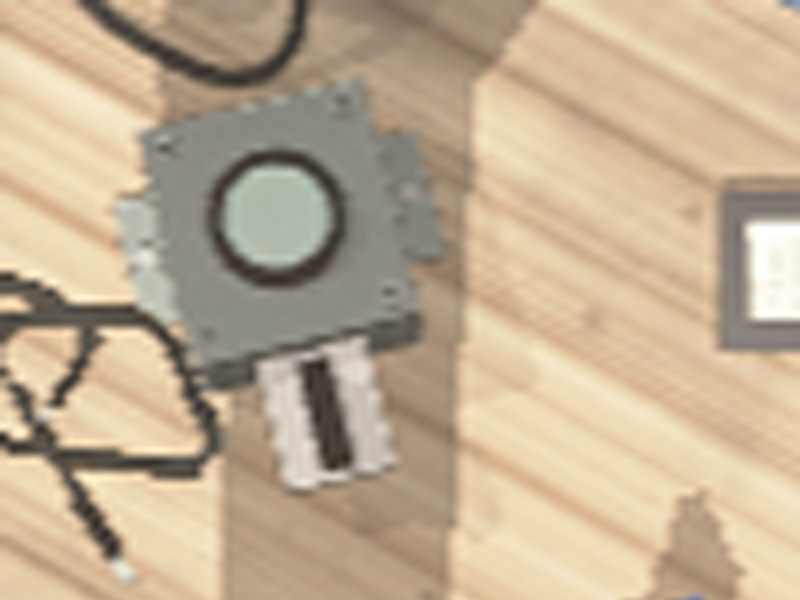

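The crop confirms it: the grey-white bar with the black fin is in the grey block's channel, and its outer end points down and slightly right. Block yaw is about +14.5° and tray yaw about 26°. Next I move above it and refine with the wrist camera.

carry_out(translation=[[-0.027, 0.042, 0], [-0.027, 0.042, 0], [-0.027, 0.042, 0], [-0.027, 0.042, 0], [-0.027, 0.042, 0], [-0.027, 0.042, 0], [-0.027, 0.042, 0], [-0.027, 0.042, 0], [-0.027, 0.042, 0], [-0.027, 0.042, 0]], turn=[[0, 0, 0], [0, 0, 0], [0, 0, 0], [0, 0, 0], [0, 0, 0], [0, 0, 0], [0, 0, 0], [0, 0, 0], [0, 0, 0], [0, 0, 0]], gripper=[-1, -1, -1, -1, -1, -1, -1, -1, -1, -1])

```text
time: 2.5
tool_pos: [0.4906, 0.0372, 0.1923]
tool_rot: [3.141, -0.0, 1.105]
contact_force: [0.5, 0.4, 0.4]
opening: 0.0918
```

carry_out(translation=[[0, 0, 0], [0, 0, 0], [0, 0, 0], [0, 0, 0], [0, 0, 0], [0, 0, 0], [0, 0, 0]], turn=[[0, 0, -0.144], [0, 0, -0.144], [0, 0, -0.144], [0, 0, -0.144], [0, 0, -0.144], [0, 0, 0], [0, 0, 0]], gripper=[-1, -1, -1, -1, -1, -1, -1])

```text
time: 3.2
tool_pos: [0.4898, 0.0392, 0.1921]
tool_rot: [3.141, -0.0, 1.821]
contact_force: [0.0, -0.2, -0.7]
opening: 0.0917
```

```bash
cat >> h.py <<'E'
def wray(p,px):
    v=np.array([px[0]-p["cx"],px[1]-p["cy"]]);r=np.hypot(*v);th=r/p["fx"];u=v/max(r,1e-9)
    T=np.array(p["world_from_camera"]);return T[:3,3],T[:3,:3]@np.array([*(u*np.sin(th)),np.cos(th)])
def watz(p,px,z):
    o,d=wray(p,px);return o+d*(z-o[2])/d[2]
def rectify(p,z,x0,x1,y0,y1,mm=1.0):
    # top-down picture of plane z: rows = x decreasing, cols = y decreasing, mm per pixel
    xs=np.arange(x1,x0,-mm/1000);ys=np.arange(y1,y0,-mm/1000)
    Y,X=np.meshgrid(ys,xs);T=np.array(p["world_from_camera"])
    q=(np.stack([X,Y,np.full_like(X,z)],-1)-T[:3,3])@T[:3,:3]
    rr=np.hypot(q[...,0],q[...,1]);k=p["fx"]*np.arctan2(rr,q[...,2])/np.maximum(rr,1e-9)
    return cv2.remap(p["img"],(q[...,0]*k+p["cx"]).astype(np.float32),(q[...,1]*k+p["cy"]).astype(np.float32),cv2.INTER_CUBIC)
E
python3 - <<'E'
from h import *
p=read_camera("wrist");o=robot.observe();print(o["time"],o["tool_pos"],o["tool_rot"],o["contact_force"]);print(np.round(p["world_from_camera"],3).tolist(),p["fx"])
for n in("fin","channel_mouth","filter_block","filter_slider"):
    print(n,[(d["pixel"],round(d["score"],2)) for d in nets.tip_of(p,n)[:3]])
for d in nets.tip_of(p,"fin")[:2]: print(watz(p,d["pixel"],.057))
for d in nets.tip_of(p,"channel_mouth")[:2]: print(watz(p,d["pixel"],.03))
a=rectify(p,.074,.46,.68,-.06,.14,.5)
b=p["img"]
im=np.zeros((440,400+512,3),np.uint8);im[:440,:400]=a;im[:384,400:]=b
cv2.imwrite("pics/w1.png",cv2.resize(im,None,fx=.877,fy=.877,interpolation=cv2.INTER_AREA)[:,:,::-1])
E
```

```text
3.25 [0.48976405 0.03924659 0.19203375] [ 3.14152794e+00 -7.67210996e-05  1.82152955e+00] [-0.47200936  0.19044113  0.6109773 ]
[[-0.248, 0.932, 0.264, 0.418], [0.969, 0.238, 0.068, 0.021], [0.0, 0.273, -0.962, 0.384], [0.0, 0.0, 0.0, 1.0]] 297.3186396354542
fin [([223.3, 230.4], 0.92), ([147.8, 129.9], 0.71)]
channel_mouth [([231.2, 239.5], 0.59), ([228.4, 233.2], 0.39)]
filter_block [([233.5, 260.3], 0.56)]
filter_slider [([232.0, 253.3], 0.94), ([152.9, 99.6], 0.7), ([38.9, 111.5], 0.23)]
[0.55732589 0.02073621 0.057     ]
[ 0.46126727 -0.09083892  0.057     ]
[0.57879794 0.03351877 0.03      ]
[0.57099796 0.02800967 0.03      ]Traceback (most recent call last):
  File "<stdin>", line 9, in <module>
ValueError: could not broadcast input array from shape (441,400,3) into shape (440,400,3)
```

```bash
python3 - <<'E'
from h import *
p=read_camera("wrist");t=read_camera("top");s=read_camera("scene")
f=[nets.tip_of(p,"fin")[0]["pixel"]]
ft=[d for d in nets.tip_of(t,"fin") if d["pixel"][0]<265]
rs=[wray(p,f[0])]+[ray(t,d["pixel"]) for d in ft[:1]]
print("tri w+t",tri(rs)); 
fs=[d for d in nets.tip_of(s,"fin") if d["pixel"][1]<205]
if fs: print("all",tri(rs+[ray(s,fs[0]["pixel"])]),"w+s",tri([rs[0],ray(s,fs[0]["pixel"])]))
a=rectify(p,.074,.50,.60,-.03,.07,.25)
b=rectify(p,.060,.50,.70,-.06,.14,.5)
cv2.imwrite("pics/w1.png",np.hstack([a[:400,:400],b[:400,:400]])[:,:,::-1])
E
```

```text
tri w+t [0.41919177 0.02036648 0.38073607]
all [0.5529972  0.02835519 0.06282117] w+s [0.5529972  0.02835519 0.06282117]
```

View pics/w1.png

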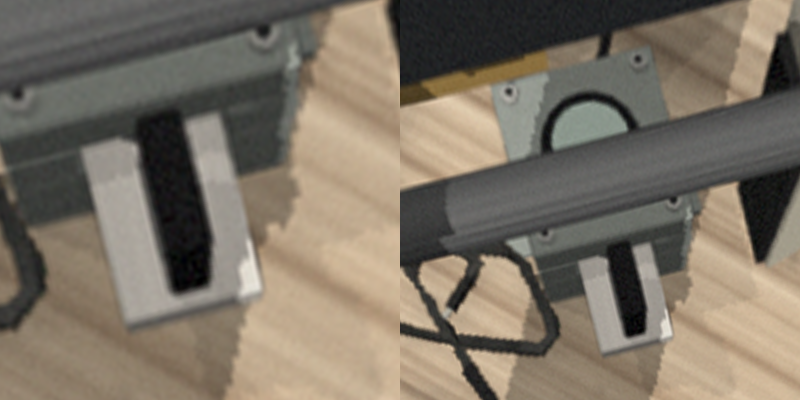

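Left half (0.25 mm/px, plane z=74 mm): fin top runs from (160,113) to about (188,255). The bar's outer corners are at (128,327) and (262,295), and yaw is about 13.5°. I'll refine numerically and triangulate the height from the bar's corners in two views.

```bash
python3 - <<'E'
from h import *
p=read_camera("wrist");t=read_camera("top")
def W(c,r): # rectified px at z=.074 -> ray from wrist cam
    o=np.array(p["world_from_camera"])[:3,3];q=np.array([.60-r*.00025,.07-c*.00025,.074]);return o,(q-o)/np.linalg.norm(q-o)
for (c,r),px in(((128,325),(241.3,195.9)),((262,294),(254.1,192.8))):
    rr=[W(c,r),ray(t,px)];X=tri(rr);print("corner",X.round(4),"at .04: w",(rr[0][0]+rr[0][1]*(.04-rr[0][0][2])/rr[0][1][2]).round(4),"t",atz(t,px,.04).round(4))
g=cv2.cvtColor(rectify(p,.04,.48,.62,-.04,.08,.25),cv2.COLOR_RGB2GRAY)
g=cv2.GaussianBlur(g,(5,5),0)
cv2.imwrite("pics/g.png",g)
m=(g>125).astype(np.uint8)
# edges of bar along rows near tail: print edge columns by max gradient around expected
T=np.array(p["world_from_camera"])
dk=(cv2.GaussianBlur(cv2.cvtColor(rectify(p,.074,.50,.60,-.03,.07,.25),cv2.COLOR_RGB2GRAY),(5,5),0)<50).astype(np.uint8)
n,l,st,ce=cv2.connectedComponentsWithStats(dk);i=l[200,180]
pts=[]
for r in range(120,245,5):
    c=np.where(l[r]==i)[0];pts.append((r,c.min(),c.max()))
pts=np.array(pts);mid=(pts[:,1]+pts[:,2])/2
k=np.polyfit(pts[:,0],mid,1);print("fin bbox",st[i],"slope deg",np.degrees(np.arctan(k[0])),"mid col@130,180,230",np.polyval(k,[130,180,230]),"width",(pts[:,2]-pts[:,1])[::4])
for e in(1,2): print(np.degrees(np.arctan(np.polyfit(pts[:,0],pts[:,e],1)[0])))
gx=cv2.Sobel(g,cv2.CV_32F,1,0)
G=cv2.Canny(g,40,100);L=cv2.HoughLinesP(G,1,np.pi/720,30,minLineLength=70,maxLineGap=8)
for x in L[:,0]:
    a=np.degrees(np.arctan2(x[2]-x[0],x[3]-x[1]));print(x,round(float(a),1))
E
```

```text
corner [0.5334 0.0401 0.0291] at .04: w [0.5298 0.0399 0.04  ] t [0.5318 0.039  0.04  ]
corner [0.5426 0.0023 0.0281] at .04: w [0.5384 0.0028 0.04  ] t [0.5409 0.0022 0.04  ]
fin bbox [ 131  107   79  185 8331] slope deg 13.870199290093923 mid col@130,180,230 [158.67384615 171.02       183.36615385] width [47 48 46 48 50 48 47]
13.529067257808586
14.210331244404589
[159  69 260  44] 103.9
[223 136 254 264] 13.6
[108 171 130 252] 15.2
[172 188 204 319] 13.7
[284 209 307 318] 11.9
[448  17 477 137] 13.6
```

carry_out(translation=[[-0.014, 0.03, 0], [-0.014, 0.03, 0], [0, 0, 0.025], [0, 0, 0.025], [0, 0, 0.025], [0, 0, 0.025], [0, 0, 0], [0, 0, 0]], turn=[[0, 0, 0.01], [0, 0, 0], [0, 0, 0], [0, 0, 0], [0, 0, 0], [0, 0, 0], [0, 0, 0], [0, 0, 0]], gripper=[0, 0, 0, 0, 0, 0, 0, 0], squeeze=25)

```text
time: 4.75
tool_pos: [0.555, 0.0269, 0.0923]
tool_rot: [-3.141, -0.0, 1.815]
contact_force: [-0.6, -0.9, 1.0]
opening: 0.0458
```

```bash
python3 - <<'E'
from h import *
p=read_camera("wrist");o=robot.observe();print(o["time"],o["tool_pos"],o["tool_rot"],o["contact_force"],o["opening"])
d=nets.tip_of(p,"fin");print([(x["pixel"],x["score"],watz(p,x["pixel"],.057)) for x in d[:1]])
a=rectify(p,.074,.50,.60,-.03,.07,.25);b=rectify(p,.04,.50,.60,-.03,.07,.25)
cv2.imwrite("pics/w2.png",np.hstack([a[:400,:400],b[:400,:400]])[:,:,::-1])
dk=(cv2.GaussianBlur(cv2.cvtColor(a,cv2.COLOR_RGB2GRAY),(5,5),0)<50).astype(np.uint8)
n,l,st,ce=cv2.connectedComponentsWithStats(dk);i=l[200,178];print(i,st[i])
for r in range(110,280,10):
    c=np.where(l[r]==i)[0];print(r,c.min() if len(c) else None,c.max() if len(c) else None,end="; ")
E
```

```text
4.8 [0.55566251 0.02682758 0.09320627] [3.13990472e+00 5.03881419e-04 1.81496100e+00] [ 0.07801836 -0.63980981 -0.14625074] 0.04608037175610329
[([141.3, 74.2], 0.91, array([ 0.46998622, -0.08430863,  0.057     ]))]
4 [ 135  107   80  170 7252]
110 161 181; 120 135 181; 130 139 184; 140 142 187; 150 144 189; 160 147 192; 170 150 194; 180 152 196; 190 155 199; 200 157 202; 210 160 205; 220 162 207; 230 165 210; 240 168 211; 250 171 213; 260 174 214; 270 178 210;
```

View pics/w2.png

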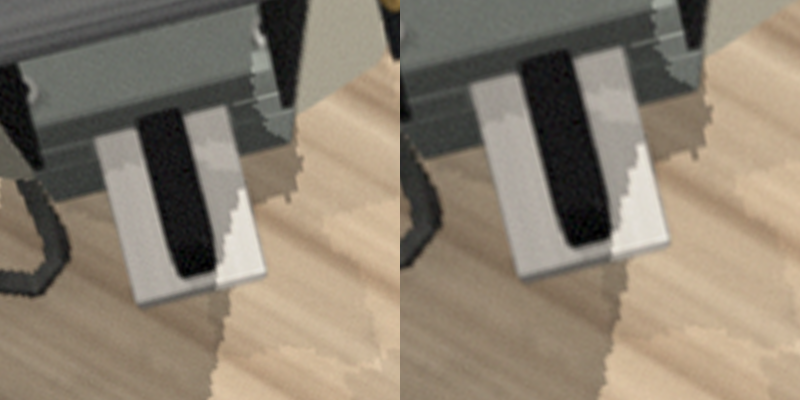

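Left (z=74 plane): fin centre is at about (174,180), so y=26.5 mm at x=555 mm, directly under the TCP. The bar end corners give a fin centre of (555.5, 26.5) and yaw 13.9°, which agrees. Now descend and close.

carry_out(translation=[[0, 0, 0.016], [0, 0, 0.016], [0, 0, 0.016], [0, 0, 0], [0, 0, 0], [0, 0, 0], [0, 0, 0], [0, 0, 0], [0, 0, 0], [0, 0, 0]], turn=[[0, 0, 0], [0, 0, 0], [0, 0, 0], [0, 0, 0], [0, 0, 0], [0, 0, 0], [0, 0, 0], [0, 0, 0], [0, 0, 0], [0, 0, 0]], gripper=[0, 0, 0, 0, 1, 1, 1, 1, 1, 1], squeeze=25)

```text
time: 5.85
tool_pos: [0.5549, 0.0269, 0.0442]
tool_rot: [3.141, 0.0, 1.815]
contact_force: [-0.0, -0.2, -0.1]
opening: 0.0031
```

The opening is 3 mm, but the fin is 12 mm thick, so something disagrees. I'll look.

```bash
python3 - <<'E'
from h import *
s=read_camera("scene");p=read_camera("wrist");o=robot.observe();print(o["opening"],o["contact_force"],o["tool_pos"],o["torque"])
a=cv2.resize(s["img"][150:230,210:290],(400,400),interpolation=cv2.INTER_CUBIC)
b=rectify(p,.05,.50,.60,-.03,.07,.25)
cv2.imwrite("pics/c3.png",np.hstack([a,b[:400,:400]])[:,:,::-1])
E
```

```text
0.0005533704729163395 [-0.47081931  0.24652488 -0.0678117 ] [0.55483003 0.02687473 0.04404665] [0.09474247 0.06863439 0.0137457 ]
```

View pics/c3.png

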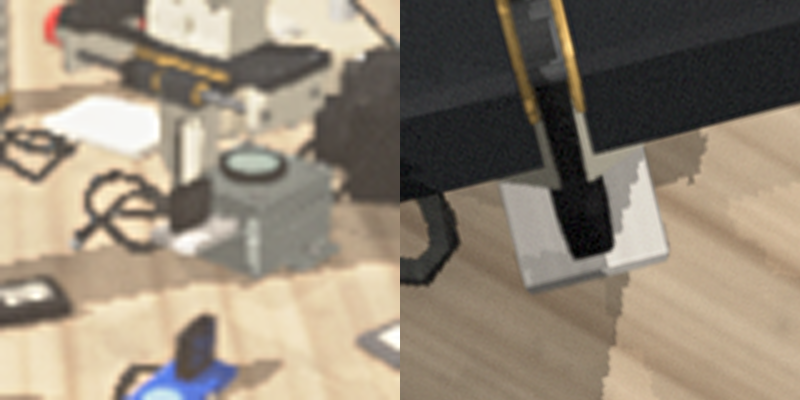

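The fingers look to be round the fin, yet the gripper reads closed, and the two disagree. I'll view one enlarged raw wrist crop to decide.

```bash
python3 - <<'E'
from h import *
p=read_camera("wrist");s=read_camera("scene");o=robot.observe();print(o["opening"],o["time"])
T=np.array(p["world_from_camera"]);
def pr(X):
    q=(np.array(X)-T[:3,3])@T[:3,:3];r=np.hypot(q[0],q[1]);k=p["fx"]*np.arctan2(r,q[2])/r;return q[0]*k+p["cx"],q[1]*k+p["cy"]
c=np.array(pr(o["tool_pos"]));print(c,pr([.555,.0268,.074]),T[:3,3])
x,y=c.astype(int);x0=max(x-45,0);y0=max(y-45,0)
S=np.array(s["world_from_camera"]);q=(o["tool_pos"]-S[:3,3])@S[:3,:3];u=np.array([q[0]/q[2]*s["fx"]+s["cx"],q[1]/q[2]*s["fy"]+s["cy"]]);print("scene tcp",u)
u0,v0=(u-[20,30]).astype(int)
a=cv2.resize(p["img"][y0:y0+90,x0:x0+90],(500,500),interpolation=cv2.INTER_CUBIC)
b=cv2.resize(s["img"][v0:v0+50,u0:u0+30],(300,500),interpolation=cv2.INTER_CUBIC)
im=np.hstack([a,b]);im=np.clip(im.astype(float)*1.7+15,0,255).astype(np.uint8)
cv2.circle(im,(int((c[0]-x0)*5.556),int((c[1]-y0)*5.556)),4,(255,0,0),1)
cv2.circle(im,(500+int((u[0]-u0)*10),int((u[1]-v0)*10)),4,(255,0,0),1)
cv2.imwrite("pics/c4.png",im[:,:,::-1])
E
```

```text
0.0006166475038828449 6.05
[252.60513099 223.7603193 ] (np.float64(252.4579416496418), np.float64(242.11658941773356)) [0.48277471 0.00861099 0.23585991]
scene tcp [247.08233776 193.64513483]
```

View pics/c4.png

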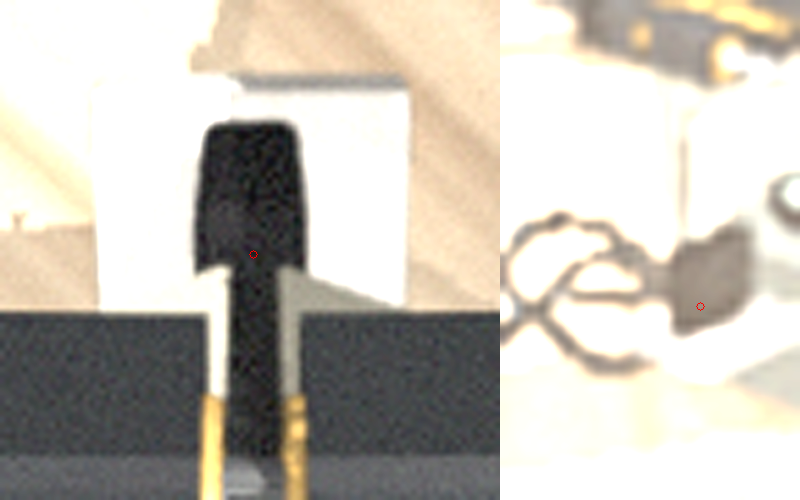

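The crop shows closed fingertips ending at about (255,270), hiding the fin top. In the scene view the light fingers stop above the full black fin. So the fingers seem to end higher than the reported TCP. I'll lift a little, open, and measure the fingertips in two views.

carry_out(translation=[[0, 0, -0.02], [0, 0, -0.02], [0, 0, 0], [0, 0, 0], [0, 0, 0]], turn=[[0, 0, 0], [0, 0, 0], [0, 0, 0], [0, 0, 0], [0, 0, 0]], gripper=[1, 1, 1, 1, 1])

```text
time: 6.55
tool_pos: [0.5542, 0.0269, 0.0831]
tool_rot: [-3.14, -0.001, 1.815]
contact_force: [0.4, 0.0, -1.3]
opening: 0.0003
```

```bash
python3 - <<'E'
from h import *
p=read_camera("wrist");s=read_camera("scene");o=robot.observe();print(o["opening"],o["time"],o["tool_pos"],o["contact_force"])
T=np.array(p["world_from_camera"])
def pr(X):
    q=(np.array(X)-T[:3,3])@T[:3,:3];r=np.hypot(q[0],q[1]);k=p["fx"]*np.arctan2(r,q[2])/r;return np.array([q[0]*k+p["cx"],q[1]*k+p["cy"]])
S=np.array(s["world_from_camera"])
def ps(X):
    q=(np.array(X)-S[:3,3])@S[:3,:3];return np.array([q[0]/q[2]*s["fx"]+s["cx"],q[1]/q[2]*s["fy"]+s["cy"]])
c=o["tool_pos"]
a=cv2.resize(p["img"][178:268,207:297],(450,450),interpolation=cv2.INTER_CUBIC)
b=cv2.resize(s["img"][150:214,225:275],(350,448),interpolation=cv2.INTER_CUBIC)
im=np.zeros((450,800,3),np.uint8);im[:,:450]=a;im[:448,450:]=b
for dz,col in((0,(255,0,0)),(.03,(0,255,0))):
    for dy in(0,-.0095):
        X=c+np.array([.97*dy,.24*dy,dz]);u=(pr(X)-[207,178])*5;cv2.circle(im,tuple(u.astype(int)),4,col,1);print(pr(X),ps(X))
        u=(ps(X)-[225,150])*7+[450,0];cv2.circle(im,tuple(u.astype(int)),4,col,1)
cv2.imwrite("pics/c5.png",im[:,:,::-1])
E
```

```text
0.00055146756957532 6.65 [0.55420614 0.02693148 0.08303659] [ 0.00172008 -0.42803855 -0.03016497]
[252.56158138 223.90106693] [247.11032959 183.65800983]
[252.58946556 210.89578596] [245.35121088 184.47340164]
[252.65740574 241.94881372] [247.24601438 175.77948453]
[252.69234427 227.22255471] [245.46977318 176.56242106]
```

View pics/c5.png

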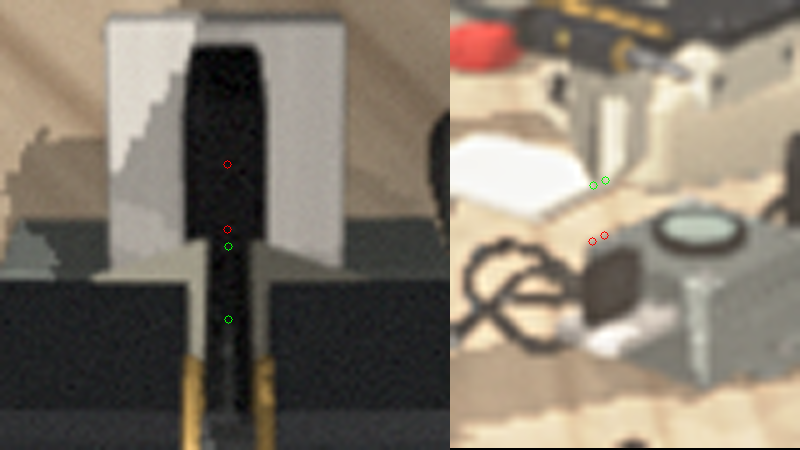

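Both views agree: the real finger ends sit at the green marks, about 28–30 mm behind the reported TCP, and are centred laterally. I'll correct all heights by +28 mm (tip z ≈ tool z + 0.028). Next: open, descend until the tips are at about 48 mm, and close.

carry_out(translation=[[0, 0, 0], [0, 0, 0], [0, 0, 0], [0, 0, 0], [0, 0, 0.02], [0, 0, 0.02], [0, 0, 0.015], [0, 0, 0.008], [0, 0, 0], [0, 0, 0]], turn=[[0, 0, 0], [0, 0, 0], [0, 0, 0], [0, 0, 0], [0, 0, 0], [0, 0, 0], [0, 0, 0], [0, 0, 0], [0, 0, 0], [0, 0, 0]], gripper=[0, 0, 0, 0, 0, 0, 0, 0, 0, 0])

```text
time: 7.65
tool_pos: [0.5552, 0.0269, 0.0215]
tool_rot: [3.141, 0.0, 1.815]
contact_force: [0.3, -0.5, 0.0]
opening: 0.046
```

carry_out(translation=[[0, 0, 0], [0, 0, 0], [0, 0, 0], [0, 0, 0], [0, 0, 0], [0, 0, 0]], turn=[[0, 0, 0], [0, 0, 0], [0, 0, 0], [0, 0, 0], [0, 0, 0], [0, 0, 0]], gripper=[0.85, 0.85, 0.85, 0.85, 0.85, 0.85], squeeze=25)

```text
time: 8.25
tool_pos: [0.5549, 0.0269, 0.0212]
tool_rot: [3.141, -0.0, 1.815]
contact_force: [-0.4, 0.3, 1.2]
opening: 0.0118
```

The opening now reads 11.8 mm, so the fin is held. Pull straight out along tool -y, watching the force.

carry_out(translation=[[0, 0, 0], [0, -0.003, 0], [0, -0.005, 0], [0, -0.006, 0], [0, -0.006, 0], [0, 0, 0]], turn=[[0, 0, 0], [0, 0, 0], [0, 0, 0], [0, 0, 0], [0, 0, 0], [0, 0, 0]], gripper=[0.9, 0.9, 0.9, 0.9, 0.9, 0.9], squeeze=35)

```text
time: 8.85
tool_pos: [0.534, 0.0218, 0.0211]
tool_rot: [-3.14, -0.0, 1.815]
contact_force: [-3.4, -0.4, 2.7]
opening: 0.0117
```

carry_out(translation=[[0, -0.01, 0], [0, -0.01, 0], [0, -0.01, 0], [0, -0.01, 0], [0, -0.01, 0], [0, -0.01, 0], [0, -0.01, 0], [0, -0.008, 0], [0, 0, 0], [0, 0, 0]], turn=[[0, 0, 0], [0, 0, 0], [0, 0, 0], [0, 0, 0], [0, 0, 0], [0, 0, 0], [0, 0, 0], [0, 0, 0], [0, 0, 0], [0, 0, 0]], gripper=[0.9, 0.9, 0.9, 0.9, 0.9, 0.9, 0.9, 0.9, 0.9, 0.9])

```text
time: 9.85
tool_pos: [0.4599, 0.0031, 0.0211]
tool_rot: [3.141, 0.0, 1.815]
contact_force: [-0.4, 0.1, -0.8]
opening: 0.0119
```

```bash
python3 - <<'E'
from h import *
p=read_camera("wrist");t=read_camera("top");s=read_camera("scene");o=robot.observe();print(o["opening"],o["time"],o["tool_pos"],o["contact_force"],o["torque"])
z=.04
a=rectify(p,z,.38,.58,-.07,.09,.5)
b=cv2.resize(s["img"][160:240,200:290],(450,400),interpolation=cv2.INTER_CUBIC)
im=np.zeros((401,770,3),np.uint8);im[:a.shape[0],:320]=a[:401,:320];im[:400,320:]=b
cv2.imwrite("pics/c6.png",im[:,:,::-1])
# tray from top+scene: corners from regions
for c,q in(("t",t),("s",s)):
    for d in nets.regions_of(q,"tray")[:2]:
        pts=np.argwhere(d["region"])[:,::-1]
        W=np.array([atz(q,x,.014)[:2] for x in pts],np.float32)*1000;r=cv2.minAreaRect(W);print(c,d["score"],r)
    print([(d["pixel"],round(d["score"],2),atz(q,d["pixel"],0).round(4)) for d in nets.tip_of(q,"tray")[:2]])
E
```

```text
0.011786167263076599 10.0 [0.46021339 0.00321366 0.02104208] [-0.23608362  0.45635285 -0.43127307] [0.04116721 0.03245835 0.0274448 ]
t 0.57 ((469.49945068359375, -300.59814453125), (167.7046356201172, 84.38945770263672), 25.187271118164062)
[([127.0, 178.2], 0.27, array([0.591 , 0.3857, 0.    ]))]
s 0.77 ((462.2921142578125, -312.84649658203125), (184.8205108642578, 84.4092788696289), 26.298513412475586)
[([291.6, 254.7], 0.57, array([ 0.4781, -0.2998,  0.    ]))]
```

View pics/c6.png

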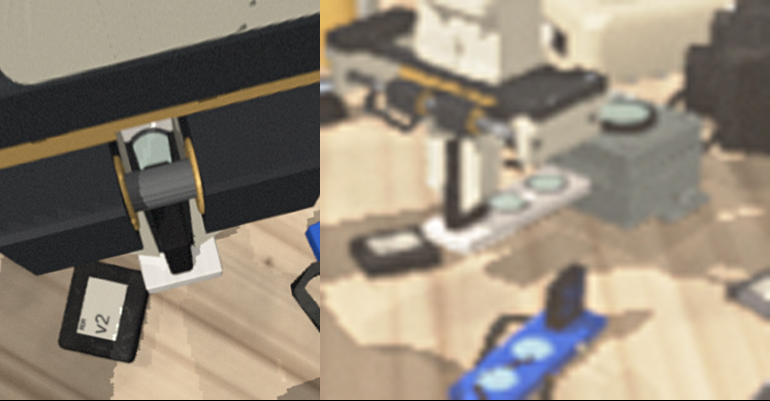

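Scene half (right): the grey slider is out of the block and held level by the fin at about (455,185), both windows visible, while the blue one is untouched at (530,350). The travel was 98 mm, against the 73–85 mm needed. Add 8 mm, lift, turn about 11.5° and carry it over the tray.

carry_out(translation=[[0, -0.008, 0], [0, 0, -0.01], [0, 0, -0.02], [0, 0, -0.03], [0, 0, -0.03], [0, 0, -0.02], [0, 0, 0], [0, 0, 0], [0, 0, 0], [0, 0, 0]], turn=[[0, 0, 0], [0, 0, 0], [0, 0, 0], [0, 0, 0], [0, 0, 0], [0, 0, -0.05], [0, 0, -0.05], [0, 0, -0.05], [0, 0, -0.05], [0, 0, 0]], gripper=[0.9, 0.9, 0.9, 0.9, 0.9, 0.9, 0.9, 0.9, 0.9, 0.9])

```text
time: 11.2
tool_pos: [0.4518, 0.0012, 0.1317]
tool_rot: [3.141, 0.0, 2.015]
contact_force: [-0.5, 0.3, -0.7]
opening: 0.0119
```

carry_out(translation=[[-0.014, -0.008, 0], [-0.03, -0.017, 0], [-0.034, -0.02, 0], [-0.034, -0.02, 0], [-0.034, -0.02, 0], [-0.034, -0.02, 0], [-0.034, -0.02, 0], [-0.034, -0.019, 0], [-0.024, -0.01, 0], [-0.008, -0.004, 0]], turn=[[0, 0, 0], [0, 0, 0], [0, 0, 0], [0, 0, 0], [0, 0, 0], [0, 0, 0], [0, 0, 0], [0, 0, 0], [0, 0, 0], [0, 0, 0]], gripper=[0.9, 0.9, 0.9, 0.9, 0.9, 0.9, 0.9, 0.9, 0.9, 0.9])

```text
time: 12.2
tool_pos: [0.4293, -0.3221, 0.1312]
tool_rot: [3.141, 0.001, 2.011]
contact_force: [0.2, 0.8, -0.1]
opening: 0.0113
```

```bash
python3 - <<'E'
from h import *
p=read_camera("wrist");s=read_camera("scene");o=robot.observe();print(o["opening"],o["time"],o["tool_pos"],o["tool_rot"],o["contact_force"],o["torque"])
a=rectify(p,.016,.33,.57,-.42,-.20,.6)
b=cv2.resize(s["img"][190:300,210:340],(473,400),interpolation=cv2.INTER_CUBIC)
im=np.zeros((402,800,3),np.uint8);h,w=a.shape[:2];w=min(w,327);im[:h,:w]=a[:402,:w];im[:400,327:]=b
cv2.imwrite("pics/c7.png",im[:,:,::-1])
E
```

```text
0.011359276325902497 12.3 [ 0.42931218 -0.3200846   0.13094707] [ 3.14153091e+00 -3.38532081e-04  2.01251403e+00] [-0.41110549  1.25942242 -1.15661365] [ 0.13841411  0.04240493 -0.00105814]
```

View pics/c7.png

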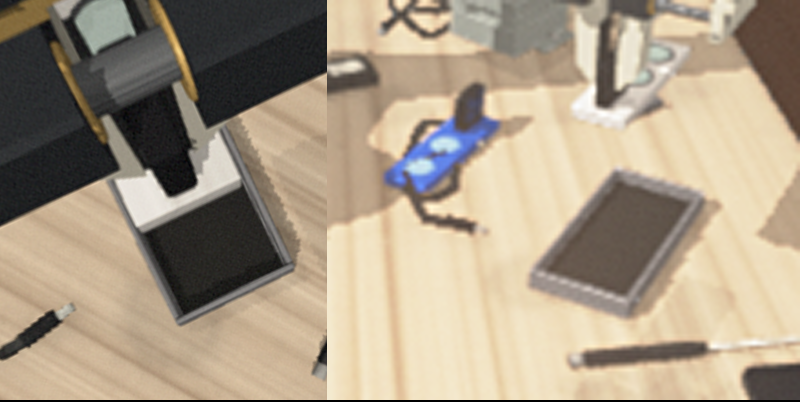

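Left half (0.6 mm/px): the tray's near corners are at (180,323) and (293,265), so the centre is about (0.469,-0.304) with yaw about 26.5°. The slider hangs over it, aligned and centred. Trim yaw slightly and lower: bar underside ≈ tool z + 9 mm, so the floor is reached at tool z ≈ -5 mm.

carry_out(translation=[[-0.0015, 0, 0], [0, 0, 0.02], [0, 0, 0.025], [0, 0, 0.025], [0, 0, 0.02], [0, 0, 0.015], [0, 0, 0.01], [0, 0, 0.005], [0, 0, 0], [0, 0, 0]], turn=[[0, 0, -0.02], [0, 0, 0], [0, 0, 0], [0, 0, 0], [0, 0, 0], [0, 0, 0], [0, 0, 0], [0, 0, 0], [0, 0, 0], [0, 0, 0]], gripper=[0.9, 0.9, 0.9, 0.9, 0.9, 0.9, 0.9, 0.9, 0.9, 0.9])

```text
time: 13.3
tool_pos: [0.4307, -0.3209, 0.0117]
tool_rot: [3.141, 0.001, 2.035]
contact_force: [-1.2, -0.7, -0.8]
opening: 0.0116
```

```bash
python3 - <<'E'
from h import *
p=read_camera("wrist");s=read_camera("scene");o=robot.observe();print(o["opening"],o["time"],o["tool_pos"],o["tool_rot"],o["contact_force"],o["torque"])
a=rectify(p,.016,.35,.51,-.42,-.24,.5)
b=cv2.resize(s["img"][205:285,250:340],(440,391),interpolation=cv2.INTER_CUBIC)
im=np.zeros((391,800,3),np.uint8);h,w=a.shape[:2];w=min(w,360);im[:h,:w]=a[:391,:w];im[:391,360:]=b
cv2.imwrite("pics/c8.png",im[:,:,::-1])
E
```

```text
0.012041750160626587 13.4 [ 0.43072045 -0.32112545  0.01178855] [3.14105466e+00 1.35115451e-03 2.03517041e+00] [-0.73404093 -1.00110093 -1.44226911] [0.06421048 0.0601505  0.00613489]
```

View pics/c8.png

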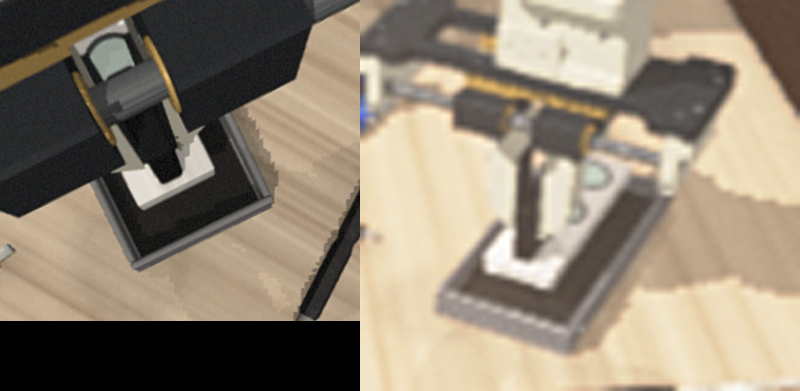

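The slider sits inside the tray outline with margin on every side (bar corners at (140,208) and (213,165), tray near edge (137,268)–(272,200)). Now lower gently the rest of the way.

carry_out(translation=[[0, 0, 0.006], [0, 0, 0.004], [0, 0, 0.002], [0, 0, 0.001], [0, 0, 0.001], [0, 0, 0], [0, 0, 0]], turn=[[0, 0, 0], [0, 0, 0], [0, 0, 0], [0, 0, 0], [0, 0, 0], [0, 0, 0], [0, 0, 0]], gripper=[0.9, 0.9, 0.9, 0.9, 0.9, 0.9, 0.9])

```text
time: 14.1
tool_pos: [0.4303, -0.3209, -0.003]
tool_rot: [3.141, 0.0, 2.035]
contact_force: [0.8, 0.1, -0.3]
opening: 0.0114
```

carry_out(translation=[[0, 0, 0.001], [0, 0, 0], [0, 0, 0.001], [0, 0, 0], [0, 0, 0]], turn=[[0, 0, 0], [0, 0, 0], [0, 0, 0], [0, 0, 0], [0, 0, 0]], gripper=[0.9, 0.9, 0.9, 0.9, 0.9])

```text
time: 14.6
tool_pos: [0.4304, -0.3209, -0.0048]
tool_rot: [3.141, 0.0, 2.035]
contact_force: [-0.0, -0.6, 1.3]
opening: 0.0117
```

carry_out(translation=[[0, 0, 0.0005], [0, 0, 0], [0, 0, 0]], turn=[[0, 0, 0], [0, 0, 0], [0, 0, 0]], gripper=[0.9, 0.9, 0.9])

```text
time: 14.9
tool_pos: [0.4304, -0.3209, -0.0048]
tool_rot: [3.141, 0.001, 2.035]
contact_force: [-1.8, 2.2, 6.9]
opening: 0.0117
```

Contact: 6.9 N upward and z has stopped. Release, then rise.

carry_out(translation=[[0, 0, 0], [0, 0, 0], [0, 0, 0], [0, 0, 0], [0, 0, -0.01], [0, 0, -0.02], [0, 0, -0.03], [0, 0, -0.04], [0, 0, -0.03], [0, 0, 0]], turn=[[0, 0, 0], [0, 0, 0], [0, 0, 0], [0, 0, 0], [0, 0, 0], [0, 0, 0], [0, 0, 0], [0, 0, 0], [0, 0, 0], [0, 0, 0]], gripper=[0.2, 0.2, 0.2, 0.2, 0.2, 0.2, 0.2, 0.2, 0.2, 0.2])

```text
time: 15.9
tool_pos: [0.4324, -0.3228, 0.1297]
tool_rot: [3.139, 0.009, 2.035]
contact_force: [-0.6, 0.1, 0.6]
opening: 0.0366
```

carry_out(translation=[[0, -0.03, -0.01], [0, -0.03, 0], [0, 0, 0], [0, 0, 0]], turn=[[0, 0, 0], [0, 0, 0], [0, 0, 0], [0, 0, 0]], gripper=[0.2, 0.2, 0.2, 0.2])

```text
time: 16.3
tool_pos: [0.3763, -0.3476, 0.1344]
tool_rot: [3.141, -0.001, 2.033]
contact_force: [1.4, -0.4, 0.7]
opening: 0.0365
```

```bash
python3 - <<'E'
from h import *
p=read_camera("wrist");s=read_camera("scene");o=robot.observe();print(o["opening"],o["time"],o["tool_pos"],o["contact_force"])
a=rectify(p,.016,.35,.57,-.42,-.20,.6)
b=cv2.resize(s["img"][160:300,220:370],(430,401),interpolation=cv2.INTER_CUBIC)
im=np.zeros((401,800,3),np.uint8);h,w=a.shape[:2];w=min(w,366);im[:h,:w]=a[:401,:w];im[:401,370:]=b
cv2.imwrite("pics/c9.png",im[:,:,::-1])
E
```

```text
0.036615900083168236 16.4 [ 0.377035   -0.34727868  0.13424343] [ 0.49471712  0.30247438 -0.37554424]
```

View pics/c9.png

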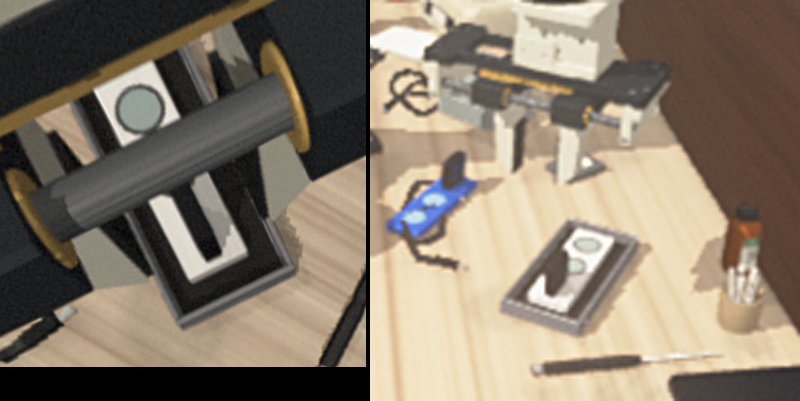

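The slider lies flat in the tray, fin up and toward the robot, parallel to the walls (scene half: fin at (556,275), tray around it). The gripper is clear, and the bottle, jar and blue look-alike are where they were. Handing in.

```bash
python3 -c "
from h import *
print(robot.hand_in())"
```

```text
the job is handed in; nothing more can be done
None
```

I drew the grey slider straight and level out of the block, about 106 mm, and carried it to the tray. I lowered it onto the tray floor until there was light contact (about 7 N), then let go. I handed the job in after about 16.4 s of the 51 s allowed.

**Last checks:** The wrist and scene views showed it lying flat and right side up, fin end toward the robot, inside the walls. The gripper was clear, and the force on it was close to zero. The blue look-alike, bottle and jar looked unmoved. I did not check the canister, loupe and other small items one by one at the end.

**What failed or disagreed:**
- **Missed first grasp:** The fingers closed on air just above the fin, and the opening read about 0 mm. Two views showed the finger ends sitting about 28–30 mm behind the reported tool point. I corrected for that, and the second grasp read 11.8 mm on the 12 mm fin.
- **Tray yaw:** The top view gave 25–26° and the wrist view about 27°. I used 26.4°, which the tray's clearance easily allowed.
- **Placement:** Before the final lowering I estimated the slider was about 3–4 mm off centre along the tray, within the 15 mm margin.

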